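Put the jar of book corners away in the bolted drawer

ROBOT

A 7-joint arm with a two-finger parallel gripper is mounted at the origin on the work surface. World frame = base frame: x ahead of the robot, y to its left, z up, the work surface at z = 0. Lengths are in m, angles in rad, forces in N, time in s.
With the tool pointing down it reaches from about 0.35 to 0.9 m from the base axis. Payload 8.1 kg.
Tool frame: the origin (TCP) lies at the very end of the fingers, on their centre line; the grasp point (between the pads) lies 19 mm behind it; z points along the fingers, y is the line along which they close (so a half turn about z gives the same grasp; the last joint's range is limited). The gripper opens to 92 mm and grips with 3 to 60 N. Pads are 19 mm wide; open, the fingers measure 130 mm over their backs; the gripper's body (75 mm by 190 mm) begins 47 mm behind the grasp point.
Start: joints at [-1.414, 0.434, 0.025, 1.573, -0.012, 1.134, -0.075], TCP at [0.161, 0.604, 0.227] pointing down, gripper open.
Joint ranges: [-2.62, 2.62], [-0.44, 2.09], [-1.27, 1.32], [0.08, 2.57], [-1.32, 4.46], [0.12, 2], [-2.74, 2.74]. Speed limits (rad/s): [2.22, 2.22, 3.01, 3.01, 3.14, 3.14, 3.14].

INTERFACE

Orientations are given as a rotation vector (axis times angle).
In Python, from cell import observe, get_image, sign_off, find_in, trace, place_of gives the robot as it stands. The module is installed in compiled form; this text tells all that it offers.
- The arm moves only by the shell command python3 -m handwheel 'ROWS' [OPENING] [FORCE]. ROWS is JSON, a list of rows, each a list of 6 numbers: the shift along the tool's x, y, z each as a share of 0.02 m, from -1 to 1, then the turn, a rotation vector about the tool's x, y, z each as a share of 4 degrees, from -1 to 1. A call has 1 to 8 rows; each row shifts and turns the commanded pose from where the row before left it, along the tool's axes as they then stand; what a row does not reach is not made up. A row lasts 1/12 s, in which the tool goes at most 41.7 mm and 7.16 degrees, less where a joint would pass 70% of its speed; a pose out of reach is approached as far as the arm can. A call with a number of a shift or a turn outside -1 to 1 is refused whole. A call with a gripper value outside its range is refused whole. OPENING is the opening, from 0 (shut) to 1 (fully open), set as the call begins (- or left out, the last holds). The fingers move at their own pace and stop on an object; FORCE is the grip in N (left out, the last holds). Time passes only in rows, so rows that do not move let the fingers close. It gives the time, the measured TCP pose, the force, the opening and the grip force at its end, in the units of the state.
- observe(): the state, without advancing time (a new reading comes with each control period).
- get_image(name): name is "side" or "top" or "wrist"; returns a dict with "image" (384x512x3 uint8, red, green, blue), "fx", "fy", "cx", "cy" (pixels), "position" and "orientation" of the camera in the world. Camera axes: x right, y down, z forward; pixel columns grow to the right and rows downward; lengths in m; the calibration is good to about 2 mm. A picture is of the moment at which its call begins. There is no depth.
- sign_off(): hands the job in; it is judged then, once.
Trained networks look in the newest picture that a camera, given by its name, has taken for a name from the list of things; names that differ only in an ending like _2 or _b are one class to them, and where a whole thing is asked for, a point or a joint stands for the part that bears it (a point fixed in the world has none). Each returns a list of dicts, best first, with "score" (0 to 1); they miss things now and then, are a little off and sometimes report something else, mostly with a low value. They report only what shows in the picture. A call takes as long as a camera call. They do not tell look-alikes from the thing itself.
- find_in(label, camera): "rect" ([centre column, centre row, width, height] as shares, 0 to 1, of the picture: columns of its width, rows of its height, round what is visible of it).
- trace(label, camera): "region" (384x512 bool, what is visible of it) and "rect" ([centre column, centre row, width, height] as shares, 0 to 1, of the picture: columns of its width, rows of its height, round what is visible of it).
- place_of(label, camera): "point" ([column, row] as shares, 0 to 1, of the picture: columns of its width, rows of its height: a listed point, or the origin of a listed thing).
The state is a dict: "clock": time; "joints": joint angles; "dq": joint speeds; "joint_efforts": joint torques, N m; "position": TCP position; "ee_rot": TCP orientation; "force": force on the tool from outside, world axes, zero at the start; "ft_torque": the same for the moment, N m; "width": opening from 0.0 (shut) to 1.0 (fully open); "gripper_force": force on a finger pad.
Only numpy, scipy, OpenCV 4.12 (cv2) and the standard library are available. Lean on these libraries where they do the work, as an engineer would, in place of code of your own. Each camera call takes 0.05 s, during which the arm holds its last target. There are 200 camera calls.

TASK

Put the yellow-capped jar away in the red tool cabinet: slide the black knob of the lock bolt fully back to its stop, then pull the drawer out all the way to its stop, and set the jar down gently, upright, on the drawer's floor. Leave the drawer standing fully open, and leave the blue-capped jar, the book and the hammer where they are.

Things in the scene. Friction and masses are not known exactly. Their poses are not given: they have to be found in the camera images.
- cabinet: Fixed red bench cabinet, 240 deep (its x, -120 to +120) x 320 wide (its y, -155 to +165) x 115 mm high; place and yaw vary. Origin on the table's surface. Front face: plane local x = -120; local -x points straight out of the front, the way the drawer comes out. On it stands a rack: a board with books, 210 to 300 mm above the table, behind the front face, with rods in front (see rack_rod).
- rack_rod (a point): Middle of the rack's outer steel rod: 10 mm thick, along the cabinet's y over its full width, centre 212 mm above the table and 55 mm out from the front face; a like rod is 22 mm out. They hang right above knob and pull, so a gripper pointing straight down cannot reach these: lean its body out, away from the front, by about 40 degrees.
- bolt (a joint): Lock bolt on the cabinet's front. Value in m: 0 is fully locked, 0.045 is fully back at its end stop; it moves along the cabinet's local +y. It starts between 0 and 0.010. While locked its bar really stops the drawer after some 4 mm. Slides with about 1.5 N of friction and stays where it is left.
- bolt_knob (a point): Grip point on the bolt's black knob, 36 mm in front of the face, 78 mm above the table; moves with the bolt. Knob: upright block 16 wide (cabinet y) x 26 high, reaching from 10 to 52 mm in front of the face. The steel bar behind it (90 along y, 14 high) lies 4 to 12 mm in front of the face. Locked, the knob is 117 mm along y from the drawer's pull. Axes as the cabinet's.
- drawer (a joint): Drawer slide. Value in m: 0 is shut, 0.17 is fully out at its stop; it moves along the cabinet's local -x. Starts shut. Slides with 1.5 N of friction and light damping (5 N s/m) and stays where it is left.
- drawer_pull (a point): Point to grip on the drawer's brass pull, 34 mm in front of the drawer's face and 60 mm above the table; it moves with the drawer. Pull: block 16 wide (cabinet y) x 26 high, reaching 46 mm out from the face. Drawer front 190 wide x 72 mm high, of pale wood, 24 to 96 mm above the table. Axes as the cabinet's.
- drawer_floor (a point): Point on top of the drawer's inner floor, 30 mm above the table, midway across, 55 mm behind the drawer's front face; moves with the drawer, axes as the cabinet's. Drawer fully out: 115 mm in front of the cabinet's face, clear of the rods from above. Inside reaches 43 mm towards the front (-x), 149 mm back (+x), 87 mm to either side; side walls rise 44 mm above the floor, the front 66 mm.
- jar: Loose closed amber jar with a yellow cap and a pale label, straight cylinder 50 mm in diameter and 60 mm high, about 0.2 kg (varies), standing on the table. Origin at the centre of its underside, z up.
- blue_jar: The same jar with a blue cap; bystander. The two jars swap places from start to start.
- book: Bystander: bound book with red covers lying flat, 150 x 110 x 30 mm. Origin at the centre of its underside, x along its length.
- hammer: Bystander: hammer 240 mm long lying along its x axis, handle to -x. Origin near its middle on the table.
Mind the look-alikes: they are no part of the job. What is shaped like the jar but pink is not meant.

How it is judged:
On the way, in this order (a step that is already met when the one before it is completed fails the run):
1. the lock bolt is slid back to its end stop (value of joint bolt above 0.039 m), for 0.2 s.
2. the drawer is pulled out to its stop (value of joint bolt above 0.039 m and value of joint drawer above 0.16 m), for 0.2 s.
At the end, for the whole second after the job is handed in: The yellow-capped jar stands upright (within 7 degrees), released and at rest, on the drawer's floor; the drawer is out to within 10 mm of its stop and the bolt is back to within 6 mm of its stop (all of step 2 and x of jar in the frame of drawer_floor between -0.023 and 0.125 m and y of jar in the frame of drawer_floor between -0.066 and 0.066 m and z of jar in the frame of drawer_floor between -0.004 and 0.005 m and angle between jar's own z axis and vertical below 0.12 rad and linear speed of jar below 0.02 m/s and contact force between the fingers and jar below 0.1 N); the robot touches nothing.
It fails at once if the jar is tipped over (more than 45 degrees) (angle between jar's own z axis and vertical above 0.785 rad).
It fails at once if the jar is dropped or slammed into the drawer (faster than 0.5 m/s within 40 mm above its floor) (x of jar in the frame of drawer_floor between -0.023 and 0.125 m and y of jar in the frame of drawer_floor between -0.066 and 0.066 m and z of jar in the frame of drawer_floor below 0.04 m and linear speed of jar above 0.5 m/s).
It fails at once if the blue-capped jar is moved by more than 30 mm (distance of blue_jar from where it was at the start of the episode above 0.03 m).
It fails at once if the book is moved by more than 30 mm (distance of book from where it was at the start of the episode above 0.03 m).
It fails at once if the hammer is moved by more than 30 mm (distance of hammer from where it was at the start of the episode above 0.03 m).
It also fails if it takes over 72 s, if anything falls off the work surface, if the arm or the gripper's body presses on something with over 40 N, if the wrist force passes 120 N, or if a joint passes its speed limit or range.

## Working session

There is one attempt and no reset: what is moved stays moved. The work goes in short steps, Python scripts to look and compute and a shell command to move; the robot and the scene stay as the last step left them, time stands still between calls to the robot, and variables do not carry over. Pictures are saved under pics/ and viewed, at most 10 in all, crops included, and the job is handed in when it is done.

```bash
mkdir -p pics
cat > h.py <<'E'
import numpy as np, cv2
from scipy.spatial.transform import Rotation as R
from cell import observe, get_image, find_in, trace, place_of
def save(n,im): cv2.imwrite('pics/'+n,im[:,:,::-1])
def rot(o):
    o=np.asarray(o,float)
    return o if o.shape==(3,3) else (R.from_rotvec(o).as_matrix() if o.size==3 else R.from_quat(o).as_matrix())
def ray(c,col,row):
    d=rot(c['orientation'])@np.array([(col-c['cx'])/c['fx'],(row-c['cy'])/c['fy'],1])
    return np.array(c['position']),d
def onz(c,p,z):
    o,d=ray(c,p[0]*512,p[1]*384); return o+d*(z-o[2])/d[2]
def tri(c1,p1,c2,p2):
    o1,d1=ray(c1,p1[0]*512,p1[1]*384); o2,d2=ray(c2,p2[0]*512,p2[1]*384)
    t=np.linalg.lstsq(np.c_[d1,-d2],o2-o1,rcond=None)[0]
    a,b=o1+d1*t[0],o2+d2*t[1]; return (a+b)/2,np.linalg.norm(a-b)
def proj(c,P):
    q=rot(c['orientation']).T@(np.array(P)-c['position']); return [c['fx']*q[0]/q[2]+c['cx'],c['fy']*q[1]/q[2]+c['cy']]
E
python3 - <<'E'
from h import *
np.set_printoptions(precision=4,suppress=True)
s=observe();print(s)
t=get_image('top');d=get_image('side')
print({k:v for k,v in t.items() if k!='image'});print({k:v for k,v in d.items() if k!='image'})
save('top.png',t['image']);save('side.png',d['image'])
for l in ['cabinet','bolt_knob','drawer_pull','drawer_floor','rack_rod','jar','blue_jar','book','hammer']:
  for n,c in(('top',t),('side',d)):
    for r in place_of(l,n)[:4]: print(l,n,round(r['score'],2),np.array(r['point'])*[512,384])
E
```

```text
{'clock': 0.0, 'joints': array([-1.4136,  0.4353,  0.025 ,  1.5741, -0.0116,  1.134 , -0.0751]), 'dq': array([ 0.0017,  0.0005, -0.0003,  0.0017, -0.0004,  0.    ,  0.0001]), 'joint_efforts': array([  0.0014, -66.7842,   0.9857, -31.4446,  -0.0604,   0.0429,
         0.0002]), 'position': array([0.1605, 0.6035, 0.2259]), 'ee_rot': array([-0.4071, -3.115 ,  0.0026]), 'force': array([ 1.1562, -1.2342, -0.3901]), 'ft_torque': array([0.0282, 0.0114, 0.0095]), 'gripper_force': 0.0, 'width': 0.9994081588572816}
{'fx': 430.4902503714348, 'fy': 430.4902503714348, 'cx': 263.240249698942, 'cy': 193.6589062612086, 'position': array([ 0.357 , -0.0275,  1.3285]), 'orientation': array([-2.0287,  2.1837, -0.2365])}
{'fx': 456.42363732360894, 'fy': 456.42363732360894, 'cx': 259.04610293598125, 'cy': 196.72587843549528, 'position': array([0.6603, 0.3624, 1.3256]), 'orientation': array([-0.1762, -3.0676,  0.5148])}
cabinet top 0.56 [181.0944 213.504 ]
bolt_knob top 0.74 [186.2144 252.4032]
bolt_knob side 0.51 [310.5792 277.9008]
drawer_pull top 0.53 [179.712  212.6976]
drawer_pull side 0.59 [274.8928 296.2944]
rack_rod top 0.64 [176.4864 217.1904]
rack_rod side 0.16 [312.0128 277.7088]
jar top 0.64 [304.6912 244.1856]
jar top 0.63 [284.416  216.3072]
jar top 0.57 [337.92  189.696]
jar top 0.56 [312.4224 207.0144]
jar side 0.7 [234.3936 139.0848]
jar side 0.59 [267.3152 193.3056]
jar side 0.52 [256.2048 166.0032]
blue_jar top 0.56 [337.5104 239.808 ]
blue_jar side 0.81 [286.8224 142.0032]
book top 0.82 [402.9952 248.2944]
book side 0.82 [287.0784  90.5088]
hammer top 0.59 [312.1152 161.8176]
hammer top 0.34 [185.1904 251.0976]
hammer side 0.56 [207.9232 165.0816]
```

```bash
python3 -c "
import cv2,numpy as np
a=cv2.imread('pics/top.png');b=cv2.imread('pics/side.png')
a=cv2.resize(a[60:340,100:473],(800,600),interpolation=cv2.INTER_CUBIC);cv2.imwrite('pics/topc.png',a)
cv2.imwrite('pics/sidec.png',cv2.resize(b,(800,600),interpolation=cv2.INTER_CUBIC))"
```

```text
(no output)
```

View pics/topc.png

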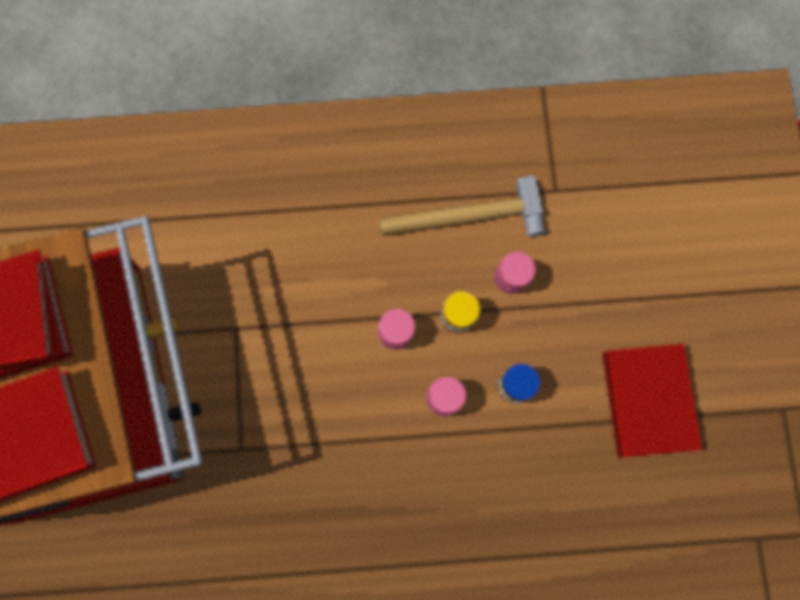

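View pics/sidec.png

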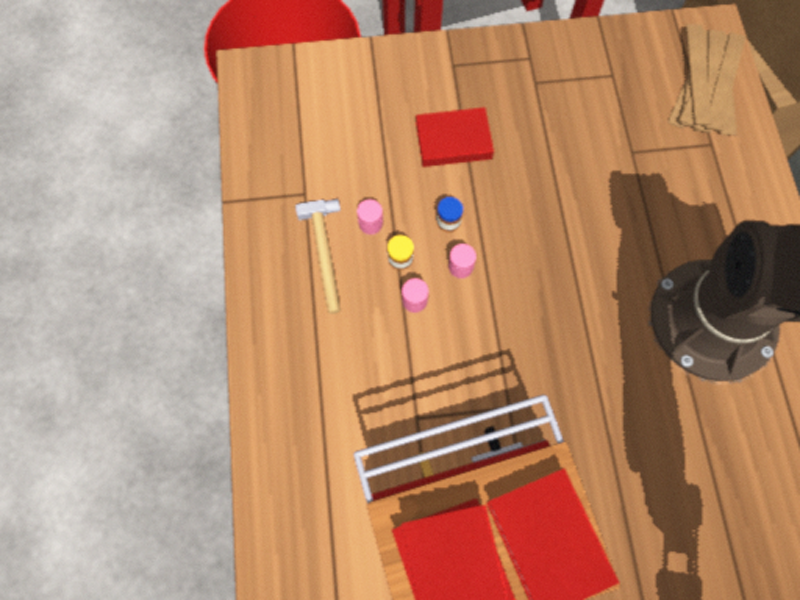

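The yellow cap shows in top at about (315,205) px. The look-alikes are the pink ones at (285,213), (308,244) and (341,186), and the blue-capped jar is at (343,238). The target has a yellow cap, an amber body and a pale label, so it is the one at (315,205).

```bash
cat > m.py <<'E'
from h import *
from scipy.optimize import least_squares
np.set_printoptions(precision=4,suppress=True)
t=get_image('top');d=get_image('side')
hsv={n:cv2.cvtColor(c['image'],cv2.COLOR_RGB2HSV) for n,c in(('t',t),('s',d))}
def blob(n,lo,hi,k=1):
    m=cv2.inRange(hsv[n],np.array(lo),np.array(hi)); N,l,st,ce=cv2.connectedComponentsWithStats(m)
    i=np.argsort(-st[1:,4])[:k]+1
    return [(ce[j],st[j,4]) for j in i]
F=np.array([512,384])
J={}
for nm,lo,hi in(('yellow',(25,180,150),(34,255,255)),('blue',(105,150,80),(125,255,255)),('pink',(160,60,120),(178,170,255))):
    k=3 if nm=='pink' else 1
    for n,c in(('t',t),('s',d)):
        for p,a in blob(n,lo,hi,k): print(nm,n,p,a,onz(c,p/F,.06))
pk=dict(t=dict(rod=[(100+146*.46625,60+219*.46667),(100+197*.46625,60+462*.46667)],knob=place_of('bolt_knob','top')[0]['point']*F,pull=place_of('drawer_pull','top')[0]['point']*F),
 s=dict(rod=[(228.5,291.5),(350,256)],knob=place_of('bolt_knob','side')[0]['point']*F,pull=place_of('drawer_pull','side')[0]['point']*F))
for n,c in(('t',t),('s',d)):
    print(n,'rod',[onz(c,np.array(p)/F,.212) for p in pk[n]['rod']],'knob',onz(c,pk[n]['knob']/F,.078),'pull',onz(c,pk[n]['pull']/F,.06))
for l in('book','hammer'):
    for n,c in(('top',t),('side',d)): print(l,onz(c,place_of(l,n)[0]['point'],.0))
cv2.imwrite('pics/fronts.png',np.hstack([cv2.resize(t['image'][150:290,150:220,::-1],(280,560),interpolation=3),cv2.resize(d['image'][240:330,220:370,::-1],(500,300),interpolation=3)] if 0 else [cv2.resize(t['image'][150:290,150:220,::-1],(300,600),interpolation=3),cv2.copyMakeBorder(cv2.resize(d['image'][240:330,225:360,::-1],(500,333),interpolation=3),0,267,0,0,0)]))
E
python3 m.py
```

```text
yellow t [314.9128 203.8256] 172 [ 0.5964 -0.1961  0.06  ]
yellow s [256.1071 162.8929] 28 [ 0.5972 -0.1794  0.06  ]
blue t [342.8098 237.9756] 205 [ 0.4881 -0.2679  0.06  ]
blue s [287.6833 133.5167] 180 [ 0.4893 -0.2661  0.06  ]
pink t [339.7598 186.3819] 254 [ 0.6444 -0.2764  0.06  ]
pink t [307.7312 244.4071] 253 [ 0.4769 -0.163   0.06  ]
pink t [284.5083 212.6736] 242 [ 0.5762 -0.1028  0.06  ]
pink s [295.3113 166.2715] 302 [ 0.4814 -0.1552  0.06  ]
pink s [265.0565 188.2093] 301 [ 0.5802 -0.0957  0.06  ]
pink s [236.5661 138.0542] 295 [ 0.6474 -0.2684  0.06  ]
t rod [array([0.7111, 0.2085, 0.212 ]), array([0.4051, 0.1555, 0.212 ])] knob [0.4813 0.1921 0.078 ] pull [0.6002 0.2101 0.06  ]
s rod [array([0.709 , 0.2123, 0.212 ]), array([0.4024, 0.1604, 0.212 ])] knob [0.4843 0.1809 0.078 ] pull [0.6018 0.2188 0.06  ]
book [ 0.4498 -0.4597  0.    ]
book [ 0.4685 -0.45    0.    ]
hammer [ 0.7463 -0.2146  0.    ]
hammer [ 0.7414 -0.2177  0.    ]
```

View pics/fronts.png

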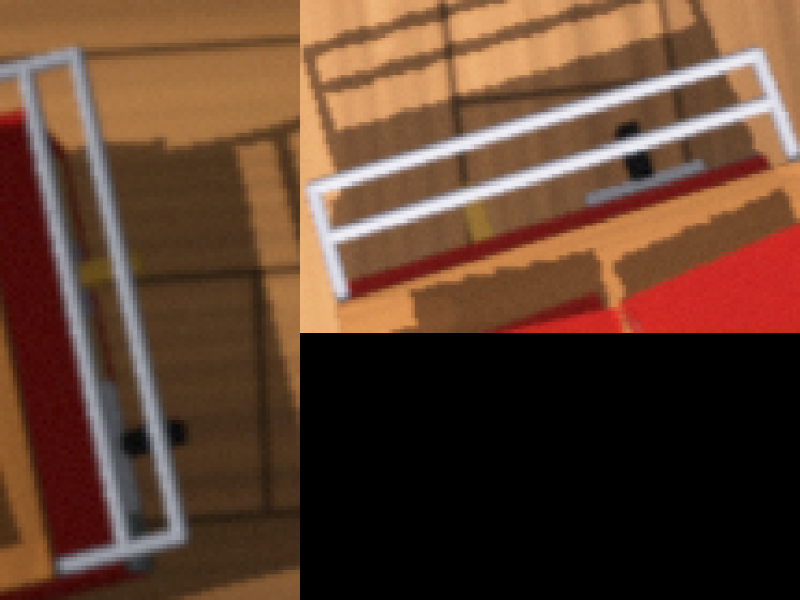

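Top crop at 4.3x: brass pull at about (175,213) px, black knob at (186,252) px, rods above both. The front faces world −y, and the cabinet's +y points towards smaller world x. I'll write the cabinet frame down and start moving: up first, then across to the front.

```bash
cat > plan.py <<'E'
from h import *
np.set_printoptions(precision=3,suppress=True)
O=np.array([.5323,.3575,0]); ux=np.array([-.1687,.9856,0]); uy=np.array([-.9856,-.1687,0])
def cab(x,y,z): return O+x*ux+y*uy+np.array([0,0,z])
def loc(P): d=np.array(P)-O; return np.array([d@ux,d@uy,P[2]])
def Rl(L):
    L=np.radians(L); y=-uy; z=np.sin(L)*ux-np.cos(L)*np.array([0,0,1]); return np.c_[np.cross(y,z),y,z]
def rem(P=None,Rt=None,grasp=False):
    s=observe(); R0=rot(s['ee_rot']); p=s['position']
    print('t',s['clock'],'tcp',p,'loc',loc(p),'F',s['force'],'w',s['width'],'gf',s['gripper_force'])
    R1=R0 if Rt is None else Rt
    if Rt is not None: print('turn deg/4',np.degrees(R.from_matrix(R0.T@Rt).as_rotvec())/4)
    if P is not None:
        P=np.array(P)-(0 if not grasp else -.019)*R1[:,2]
        print('shift/20mm now axes',R0.T@(P-p)/.02,' target axes',R1.T@(P-p)/.02)
E
U='[0,0,-1,0,0,0]'
python3 -m handwheel '[[0,0,-1,0,0,0],[0,0,-1,0,0,0],[0,0,-1,0,0,0],[0,0,-1,0,0,0],[0,0,-1,0,0,0],[0,0,-1,0,0,0],[0,0,-1,0,0,0],[0,0,-1,0,0,0]]' 0.6
python3 -m handwheel '[[0,0,-1,0,0,0],[0,0,-1,0,0,0]]'
python3 -c "
from plan import *
rem([.5,-.05,.42],Rl(0)); print(R.from_matrix(Rl(40)).as_rotvec())
rem(cab(-.25,.08,.3),Rl(40))"
```

```text
clock: 2.17
position: [0.1605, 0.6039, 0.3878]
ee_rot: [-0.407, -3.115, -0.0]
force: [-0.6, 1.2, 0.3]
width: 0.602
gripper_force: 0.0
clock: 2.33
position: [0.1605, 0.6039, 0.4278]
ee_rot: [0.407, 3.115, 0.0]
force: [0.3, 0.7, 0.4]
width: 0.6
gripper_force: 0.0
t 2.3333 tcp [0.161 0.604 0.428] loc [0.306 0.325 0.428] F [0.268 0.691 0.415] w 0.5998569882509257 gf 0.0
turn deg/4 [ 0.002 -0.001 16.35 ]
shift/20mm now axes [-24.802 -27.235   0.387]  target axes [-35.085  11.213   0.39 ]
[-1.64  -1.944 -0.597]
t 2.3333 tcp [0.161 0.604 0.428] loc [0.306 0.325 0.428] F [0.268 0.691 0.415] w 0.5998569882509257 gf 0.0
turn deg/4 [-5.695  8.872 15.652]
shift/20mm now axes [-22.695 -20.159   6.388]  target axes [-25.383  12.243 -12.958]
```

```bash
python3 -m handwheel '[[-0.89,-0.97,0,0,0,0],[-0.89,-0.97,0,0,0,0],[-0.89,-0.97,0,0,0,0],[-0.89,-0.97,0,0,0,0],[-0.89,-0.97,0,0,0,0],[-0.89,-0.97,0,0,0,0],[-0.89,-0.97,0,0,0,0],[-0.89,-0.97,0,0,0,0]]'
python3 -m handwheel '[[-0.89,-0.97,0,0,0,0],[-0.89,-0.97,0,0,0,0],[-0.89,-0.97,0,0,0,0],[-0.89,-0.97,0,0,0,0],[-0.89,-0.97,0,0,0,0],[-0.89,-0.97,0,0,0,0],[-0.89,-0.97,0,0,0,0],[-0.89,-0.97,0,0,0,0]]'
python3 -m handwheel '[[-0.89,-0.97,0,0,0,0],[-0.89,-0.97,0,0,0,0],[-0.89,-0.97,0,0,0,0],[-0.89,-0.97,0,0,0,0],[-0.89,-0.97,0,0,0,0],[-0.89,-0.97,0,0,0,0],[-0.89,-0.97,0,0,0,0],[-0.89,-0.97,0,0,0,0]]'
python3 -m handwheel '[[0,0,0,0,0,1],[0,0,0,0,0,1],[0,0,0,0,0,1],[0,0,0,0,0,1],[0,0,0,0,0,1],[0,0,0,0,0,1],[0,0,0,0,0,1],[0,0,0,0,0,1]]'
python3 -m handwheel '[[0,0,0,0,0,1],[0,0,0,0,0,1],[0,0,0,0,0,1],[0,0,0,0,0,1],[0,0,0,0,0,1],[0,0,0,0,0,1],[0,0,0,0,0,1],[0,0,0,0,0,1]]'
python3 -c "
from plan import *
rem(cab(-.156,.077,.078)-.12*Rl(40)[:,2],Rl(40),True);print(observe()['joints'])"
```

```text
clock: 3.0
position: [0.2588, 0.4161, 0.4268]
ee_rot: [0.407, 3.115, 0.001]
force: [1.1, -0.1, -0.2]
width: 0.6
gripper_force: 0.0
clock: 3.67
position: [0.3564, 0.2295, 0.4269]
ee_rot: [0.407, 3.115, 0.001]
force: [0.1, 0.4, 0.0]
width: 0.602
gripper_force: 0.0
clock: 4.33
position: [0.4541, 0.0429, 0.427]
ee_rot: [0.407, 3.115, 0.001]
force: [0.7, -0.6, 0.5]
width: 0.602
gripper_force: 0.0
clock: 5.0
position: [0.4537, 0.0442, 0.4268]
ee_rot: [1.255, 2.88, 0.001]
force: [-0.3, -0.2, -1.1]
width: 0.603
gripper_force: 0.0
clock: 5.67
position: [0.4537, 0.0442, 0.4268]
ee_rot: [-2.0, -2.423, -0.001]
force: [-0.2, 0.3, 0.2]
width: 0.604
gripper_force: 0.0
t 5.6667 tcp [0.454 0.044 0.427] loc [-0.296  0.13   0.427] F [-0.176  0.272  0.174] w 0.6042695255708869 gf 0.0
turn deg/4 [-0.101  9.996  0.288]
shift/20mm now axes [ 3.673  2.74  13.574]  target axes [-5.865  2.666 12.796]
[-0.777  0.015  0.586  1.634 -0.009  1.494  0.   ]
```

```bash
python3 -m handwheel '[[0,0,0,0,1,0],[0,0,0,0,1,0],[0,0,0,0,1,0],[0,0,0,0,1,0],[0,0,0,0,1,0],[0,0,0,0,1,0],[0,0,0,0,1,0],[0,0,0,0,1,0]]'
python3 -m handwheel '[[0,0,0,0,1,0],[0,0,0,0,1,0],[-0.9,0.4,0,0,0,0.3],[-1,0.45,0,0,0,0],[-1,0.45,0,0,0,0],[-1,0.45,0,0,0,0],[-1,0.45,0,0,0,0],[-1,0.45,0,0,0,0]]' 0.6
python3 -m handwheel '[[0,0,1,0,0,0],[0,0,1,0,0,0],[0,0,1,0,0,0],[0,0,1,0,0,0],[0,0,1,0,0,0],[0,0,1,0,0,0],[0,0,1,0,0,0],[0,0,1,0,0,0]]'
python3 -m handwheel '[[0,0,1,0,0,0],[0,0,1,0,0,0],[0,0,1,0,0,0],[0,0,0,0,0,0]]'
python3 - <<'E'
from plan import *
rem(cab(-.156,.077,.078)-.08*Rl(40)[:,2],Rl(40),True)
w=get_image('wrist');save('wrist1.png',w['image'])
t=get_image('top');d=get_image('side')
for l,P in(('bolt_knob',cab(-.156,.077,.078)),('drawer_pull',cab(-.154,-.0436,.06))):
    for n,c in(('wrist',w),('top',t),('side',d)):
        print(l,n,'exp',np.array(proj(c,P)),[(round(r['score'],2),np.array(r['point'])*[512,384],loc(onz(c,r['point'],P[2]))) for r in place_of(l,n)[:2]])
E
```

```text
clock: 6.33
position: [0.4541, 0.0441, 0.4273]
ee_rot: [-1.694, -2.06, -0.491]
force: [-0.0, -0.4, -0.6]
width: 0.599
gripper_force: 0.0
clock: 7.0
position: [0.5218, -0.036, 0.3495]
ee_rot: [-1.632, -1.942, -0.579]
force: [0.1, -0.7, -0.2]
width: 0.597
gripper_force: 0.0
clock: 7.67
position: [0.5014, 0.0662, 0.2271]
ee_rot: [-1.632, -1.943, -0.579]
force: [0.4, -0.9, -0.1]
width: 0.601
gripper_force: 0.0
clock: 8.0
position: [0.4921, 0.1063, 0.1797]
ee_rot: [-1.628, -1.941, -0.575]
force: [-0.2, 0.4, 0.7]
width: 0.601
gripper_force: 0.0
t 8.0 tcp [0.492 0.106 0.18 ] loc [-0.241  0.082  0.18 ] F [-0.228  0.395  0.75 ] w 0.6006515890577642 gf 0.0
turn deg/4 [-0.298 -0.027 -0.028]
shift/20mm now axes [-0.027  0.324  3.566]  target axes [-0.021  0.25   3.572]
bolt_knob wrist exp [265.413 182.033] [(0.94, array([260.301, 183.014]), array([-0.157,  0.082,  0.078]))]
bolt_knob top exp [186.344 250.747] [(0.35, array([179.302, 212.89 ]), array([-0.158, -0.037,  0.078]))]
bolt_knob side exp [313.339 280.313] [(0.51, array([313.19 , 277.094]), array([-0.164,  0.079,  0.078]))]
drawer_pull wrist exp [383.12  187.849] [(0.97, array([385.382, 189.811]), array([-0.156, -0.046,  0.06 ]))]
drawer_pull top exp [178.6  212.13] [(0.7, array([178.125, 212.39 ]), array([-0.152, -0.043,  0.06 ]))]
drawer_pull side exp [270.952 294.474] [(0.41, array([274.125, 295.718]), array([-0.148, -0.036,  0.06 ]))]
```

View pics/wrist1.png

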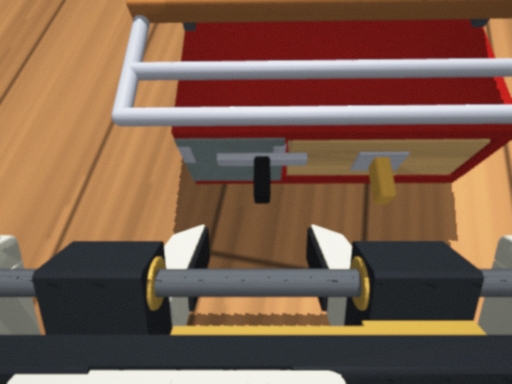

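The wrist view shows the knob at (261,180) px between the fingers and the pull at (382,180) px. The network agrees with my estimate to about 3 mm, so I'll advance and grip.

```bash
python3 -m handwheel '[[0,0.1,0.95,-0.3,0,0],[0,0,0.95,0,0,0],[0,0,0.95,0,0,0],[0,0,0.95,0,0,0],[0,0,0.95,0,0,0],[0,0,0.95,0,0,0],[0,0,0.95,0,0,0],[0,0,0.9,0,0,0]]'
python3 -m handwheel '[[0,0,0,0,0,0],[0,0,0,0,0,0],[0,0,0,0,0,0],[0,0,0,0,0,0],[0,0,0,0,0,0],[0,0,0,0,0,0]]' 0 20
python3 - <<'E'
from plan import *
rem(cab(-.156,.08,.078),Rl(40),True)
E
```

```text
clock: 9.12
position: [0.4802, 0.1999, 0.0656]
ee_rot: [-1.645, -1.943, -0.602]
force: [0.5, 0.6, 0.7]
width: 0.6
gripper_force: 0.0
clock: 9.62
position: [0.4805, 0.1989, 0.0666]
ee_rot: [-1.646, -1.942, -0.603]
force: [-1.9, -0.5, 1.3]
width: 0.217
gripper_force: 0.8
t 9.6167 tcp [0.48  0.199 0.067] loc [-0.148  0.078  0.067] F [-1.879 -0.489  1.34 ] w 0.21690030336505767 gf 0.7820006646215916
turn deg/4 [ 0.093  0.004 -0.032]
shift/20mm now axes [ 0.042 -0.111  0.243]  target axes [ 0.042 -0.109  0.244]
```

```bash
python3 -m handwheel '[[0,0,0,0,0,0],[0,0,0,0,0,0],[0,-0.3,0,0,0,0],[0,-0.3,0,0,0,0],[0,-0.3,0,0,0,0],[0,-0.3,0,0,0,0],[0,-0.3,0,0,0,0],[0,-0.3,0,0,0,0]]'
python3 -m handwheel '[[0,0,0,0,0,0]]'
python3 -c "
from plan import *
rem()"
```

```text
clock: 10.28
position: [0.4452, 0.1927, 0.0664]
ee_rot: [-1.647, -1.943, -0.604]
force: [2.4, -5.8, 8.3]
width: 0.177
gripper_force: 20.0
clock: 10.37
position: [0.4441, 0.1926, 0.0664]
ee_rot: [-1.647, -1.942, -0.602]
force: [-1.4, -7.9, 7.2]
width: 0.175
gripper_force: 20.0
t 10.3667 tcp [0.444 0.193 0.066] loc [-0.148  0.115  0.066] F [-1.449 -7.885  7.249] w 0.1754694683099237 gf 20.015512704849243
```

```bash
python3 -m handwheel '[[0,-0.1,0,0,0,0],[0,-0.1,0,0,0,0],[0,-0.1,0,0,0,0],[0,0,0,0,0,0]]'
python3 -m handwheel '[[0,-0.1,0,0,0,0],[0,-0.1,0,0,0,0],[0,0,0,0,0,0],[0,0,0,0,0,0]]'
python3 -c "
from plan import *
rem()"
```

```text
clock: 10.7
position: [0.4398, 0.1918, 0.0664]
ee_rot: [-1.648, -1.943, -0.604]
force: [2.8, -5.0, 7.1]
width: 0.177
gripper_force: 20.0
clock: 11.03
position: [0.4396, 0.1916, 0.0666]
ee_rot: [-1.65, -1.946, -0.61]
force: [15.8, 2.6, -1.7]
width: 0.172
gripper_force: 20.0
t 11.0333 tcp [0.44  0.192 0.067] loc [-0.148  0.119  0.067] F [15.847  2.555 -1.658] w 0.17211343130437082 gf 20.001187473535538
```

Bolt stop reached: 41 mm of travel, then the force rose to 16 N. I'll release, back off and line up on the pull.

```bash
python3 -m handwheel '[[0,0.1,0,0,0,0],[0,0,0,0,0,0],[0,0,0,0,0,0],[0,0,0,0,0,0],[0,0,-0.5,0,0,0],[0,0,-1,0,0,0],[0,0,-1,0,0,0],[0,0,-1,0,0,0]]' 0.6
python3 -m handwheel '[[0,0,-1,0,0,0],[0,0,-1,0,0,0],[0,1,0,0,0,0],[0,1,0,0,0,0],[0,1,0,0,0,0],[0,1,0,0,0,0],[0,1,0,0,0,0],[0,1,0,0,0,0]]'
python3 -m handwheel '[[0,1,0,0,0,0],[0,1,0,0,0,0],[0,0,0,0,0,0]]'
python3 - <<'E'
from plan import *
w=get_image('wrist')
for l,z in(('bolt_knob',.078),('drawer_pull',.06)):
    print(l,[(round(r['score'],2),np.array(r['point'])*[512,384],loc(onz(w,r['point'],z))) for r in place_of(l,'wrist')[:2]])
rem(cab(-.156,-.043,.060),Rl(40),True)
E
```

```text
clock: 11.7
position: [0.4433, 0.1469, 0.1204]
ee_rot: [-1.645, -1.942, -0.6]
force: [0.5, 0.8, 0.3]
width: 0.598
gripper_force: 0.0
clock: 12.37
position: [0.5668, 0.1417, 0.1509]
ee_rot: [-1.646, -1.942, -0.601]
force: [1.0, 1.3, -0.1]
width: 0.599
gripper_force: 0.0
clock: 12.62
position: [0.6081, 0.1492, 0.1507]
ee_rot: [-1.644, -1.945, -0.602]
force: [-0.2, -0.1, 0.1]
width: 0.601
gripper_force: 0.0
bolt_knob [(0.96, array([ 73.574, 192.691]), array([-0.156,  0.118,  0.078]))]
drawer_pull [(0.57, array([259.174, 196.416]), array([-0.153, -0.042,  0.06 ]))]
t 12.7667 tcp [0.605 0.148 0.151] loc [-0.219 -0.036  0.151] F [-0.567  0.156 -0.015] w 0.5987990683727467 gf 0.0
turn deg/4 [ 0.066  0.008 -0.047]
shift/20mm now axes [-0.502  0.304  6.437]  target axes [-0.506  0.333  6.435]
```

```bash
python3 -m handwheel '[[-0.25,0.15,0.9,0,0,0],[-0.25,0.15,0.9,0,0,0],[0,0,0.9,0,0,0],[0,0,0.9,0,0,0],[0,0,0.9,0,0,0],[0,0,0.9,0,0,0],[0,0,0.9,0,0,0],[0,0,0,0,0,0]]'
python3 -m handwheel '[[0,0,0,0,0,0],[0,0,0,0,0,0],[0,0,0,0,0,0],[0,0,0,0,0,0],[0,0,0,0,0,0],[0,0,0,0,0,0],[0,0,0,0,0,0],[0,0,0,0,0,0]]' 0 25
python3 -m handwheel '[[-0.38,0,-0.32,0,0,0],[-0.38,0,-0.32,0,0,0],[-0.5,0,-0.42,0,0,0],[-0.5,0,-0.42,0,0,0],[-0.5,0,-0.42,0,0,0],[0,0,0,0,0,0]]'
python3 -c "
from plan import *
rem(None,Rl(40))"
```

```text
clock: 13.43
position: [0.5972, 0.226, 0.0446]
ee_rot: [-1.64, -1.941, -0.597]
force: [-1.7, 0.5, -0.4]
width: 0.599
gripper_force: 0.0
clock: 14.1
position: [0.5997, 0.2216, 0.048]
ee_rot: [-1.645, -1.942, -0.601]
force: [-2.9, -4.2, 4.4]
width: 0.171
gripper_force: 25.0
clock: 14.6
position: [0.6111, 0.1585, 0.048]
ee_rot: [-1.652, -1.942, -0.602]
force: [-0.8, -2.9, 7.6]
width: 0.174
gripper_force: 25.1
t 14.6 tcp [0.611 0.158 0.048] loc [-0.209 -0.044  0.048] F [-0.847 -2.868  7.592] w 0.17361165423627803 gf 25.092382729053497
turn deg/4 [ 0.127  0.046 -0.076]
```

```bash
python3 -m handwheel '[[-0.5,0,-0.42,0,0,0],[-0.5,0,-0.42,0,0,0],[-0.5,0,-0.42,0,0,0],[-0.5,0,-0.42,0,0,0],[-0.5,0,-0.42,0,0,0],[-0.5,0,-0.42,0,0,0],[-0.4,0,-0.34,0,0,0],[0,0,0,0,0,0]]'
python3 -m handwheel '[[-0.2,0,-0.17,0,0,0],[-0.2,0,-0.17,0,0,0],[-0.1,0,-0.08,0,0,0],[0,0,0,0,0,0],[0,0,0,0,0,0]]'
python3 -c "
from plan import *
rem(None,Rl(40))"
```

```text
clock: 15.27
position: [0.6268, 0.071, 0.0479]
ee_rot: [-1.653, -1.944, -0.604]
force: [6.9, -1.4, 3.2]
width: 0.172
gripper_force: 25.1
clock: 15.68
position: [0.6287, 0.0605, 0.048]
ee_rot: [-1.65, -1.945, -0.604]
force: [9.5, 0.7, 2.3]
width: 0.179
gripper_force: 25.1
t 15.6833 tcp [0.629 0.061 0.048] loc [-0.309 -0.045  0.048] F [9.532 0.735 2.294] w 0.17922081340366125 gf 25.070809721946716
turn deg/4 [ 0.143  0.048 -0.034]
```

```bash
python3 -m handwheel '[[-0.15,0,-0.13,0,0,0],[-0.15,0,-0.13,0,0,0],[0,0,0,0,0,0],[0,0,0,0,0,0]]'
python3 -m handwheel '[[-0.15,0,-0.13,0,0,0],[-0.1,0,-0.08,0,0,0],[0,0,0,0,0,0],[0,0,0,0,0,0]]'
python3 -c "
from plan import *
rem(None,Rl(40))"
```

```text
clock: 16.02
position: [0.6298, 0.0542, 0.048]
ee_rot: [-1.647, -1.944, -0.605]
force: [9.0, 4.1, -0.8]
width: 0.175
gripper_force: 25.0
clock: 16.35
position: [0.6298, 0.0541, 0.0481]
ee_rot: [-1.637, -1.941, -0.608]
force: [8.4, 22.0, -6.5]
width: 0.174
gripper_force: 25.0
t 16.35 tcp [0.63  0.054 0.048] loc [-0.315 -0.045  0.048] F [ 8.363 22.028 -6.461] w 0.17388115882106248 gf 24.95120733976364
turn deg/4 [ 0.069 -0.103  0.03 ]
```

Drawer at its stop: 170 mm of travel, then 22 N. I'll relieve the load, release, retreat, stand the tool nearly upright (8° lean) and look at the jar.

```bash
python3 -m handwheel '[[0.15,0,0.13,0,0,0],[0,0,0,0,0,0],[0,0,0,0,0,0],[0,0,0,0,0,0],[0,0,0,0,0,0],[0,0,-0.5,0,0,0],[0,0,-1,0,0,0],[0,0,-1,0,0,0]]' 0.6
python3 -m handwheel '[[0,0,-1,0,0,0],[0,0,-1,0,0,0],[0,0,-1,0,0,0],[0,0,-1,0,0,0],[0.3,0,-1,0,0,0],[0.6,0,-1,0,0,0],[0.6,0,-1,0,0,0],[0.6,0,-1,0,0,0]]'
python3 -m handwheel '[[0,0,0,0,-1,0],[0,0,0,0,-1,0],[0,0,0,0,-1,0],[0,0,0,0,-1,0],[0,0,0,0,-1,0],[0,0,0,0,-1,0],[0,0,0,0,-1,0],[0,0,0,0,-1,0]]' 1
python3 - <<'E'
from plan import *
w=get_image('wrist');t=get_image('top');d=get_image('side')
def cap(c,lo,hi):
    m=cv2.inRange(cv2.cvtColor(c['image'],cv2.COLOR_RGB2HSV),lo,hi);N,l,st,ce=cv2.connectedComponentsWithStats(m)
    if N<2: return None
    i=1+np.argmax(st[1:,4]);return ce[i],st[i,4],st[i,:4],onz(c,ce[i]/[512,384],.06)
for n,c in(('w',w),('t',t),('s',d)): print(n,cap(c,(22,150,100),(34,255,255)))
for n,c in(('top',t),('side',d),('wrist',w)):
    print(n,[(round(r['score'],2),np.array(r['point'])*[512,384],onz(c,r['point'],0)) for r in place_of('jar',n)[:5]])
    print('floor',n,[(round(r['score'],2),loc(onz(c,r['point'],.03))) for r in place_of('drawer_floor',n)[:2]],'pull',[(round(r['score'],2),loc(onz(c,r['point'],.06))) for r in place_of('drawer_pull',n)[:2]])
save('w2.png',w['image']);save('t2.png',cv2.resize(t['image'][140:300,160:360],(800,600)))
rem([.597,-.194,.16],Rl(8),True)
E
```

```text
clock: 17.02
position: [0.6329, 0.0205, 0.0868]
ee_rot: [-1.645, -1.942, -0.6]
force: [0.2, -0.1, -0.5]
width: 0.601
gripper_force: 0.0
clock: 17.68
position: [0.6441, -0.05, 0.2374]
ee_rot: [-1.647, -1.942, -0.601]
force: [0.1, -0.7, 0.6]
width: 0.595
gripper_force: 0.0
clock: 18.35
position: [0.6444, -0.0499, 0.2371]
ee_rot: [-1.966, -2.316, -0.138]
force: [-0.6, -0.3, 0.4]
width: 0.997
gripper_force: 0.0
w (array([198.037, 307.953]), np.int32(885), array([178, 296,  41,  27], dtype=int32), array([ 0.597, -0.201,  0.06 ]))
t (array([314.626, 203.937]), np.int32(222), array([307, 196,  17,  17], dtype=int32), array([ 0.596, -0.195,  0.06 ]))
s (array([251., 232.]), np.int32(1), array([251, 232,   1,   1], dtype=int32), array([0.636, 0.032, 0.06 ]))
top [(0.86, array([338.688, 190.387]), array([ 0.645, -0.283,  0.   ])), (0.72, array([285.286, 216.192]), array([ 0.575, -0.108,  0.   ])), (0.52, array([312.576, 206.515]), array([ 0.6  , -0.196,  0.   ]))]
floor top [(0.88, array([-0.233, -0.057,  0.03 ]))] pull []
side [(0.75, array([265.882, 191.002]), array([ 0.575, -0.108,  0.   ])), (0.72, array([293.222, 169.805]), array([ 0.481, -0.169,  0.   ]))]
floor side [(0.83, array([-0.229, -0.036,  0.03 ]))] pull [(0.61, array([-0.319, -0.04 ,  0.06 ]))]
wrist [(0.79, array([201.216, 214.195]), array([ 0.577, -0.102,  0.   ])), (0.72, array([205.722, 281.318]), array([ 0.596, -0.196,  0.   ])), (0.66, array([121.805, 249.408]), array([ 0.476, -0.168,  0.   ])), (0.57, array([234.598, 339.802]), array([ 0.649, -0.278,  0.   ]))]
floor wrist [(0.88, array([-0.239, -0.042,  0.03 ]))] pull [(0.62, array([-0.323, -0.045,  0.06 ]))]
t 18.95 tcp [ 0.644 -0.049  0.236] loc [-0.42  -0.042  0.236] F [-1.094  0.175 -0.107] w 0.9970232820374063 gf 0.0
turn deg/4 [ 0.046 -0.002 -0.086]
shift/20mm now axes [-7.213 -3.522  3.75 ]  target axes [-7.19  -3.552  3.762]
```

View pics/t2.png

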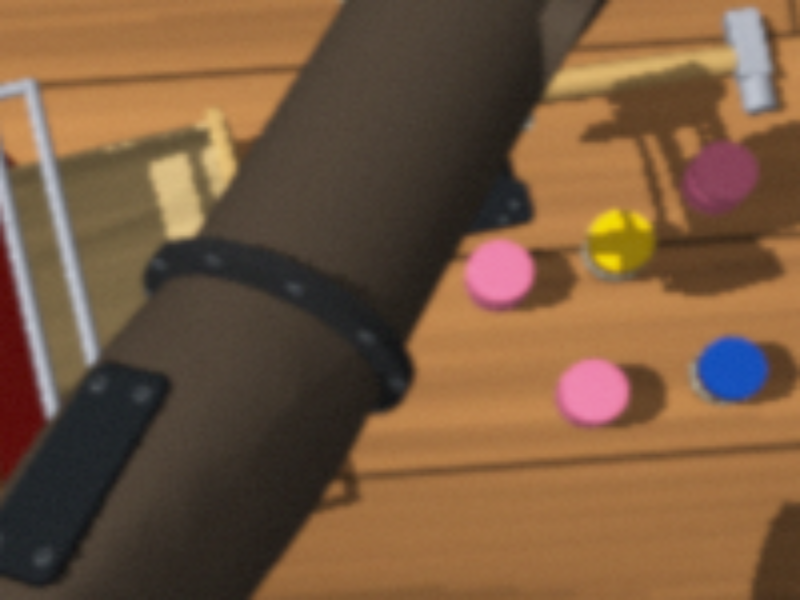

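The crop shows the yellow cap with the pale-labelled body at (620,242), i.e. top px (315,204): the jar meant, at (0.597,−0.197). Pink jars stand on either side along world y, and the fingers close along x. Now above it.

```bash
python3 -m handwheel '[[-0.9,-0.45,0.3,0,0,0],[-0.9,-0.45,0.3,0,0,0],[-0.9,-0.45,0.3,0,0,0],[-0.9,-0.45,0.3,0,0,0],[-0.9,-0.45,0.3,0,0,0],[-0.9,-0.45,0.3,0,0,0],[-0.9,-0.45,0.3,0,0,0],[-0.9,-0.45,0.3,0,0,0]]'
python3 - <<'E'
from plan import *
w=get_image('wrist');save('w3.png',w['image'])
m=cv2.inRange(cv2.cvtColor(w['image'],cv2.COLOR_RGB2HSV),(22,150,100),(34,255,255));N,l,st,ce=cv2.connectedComponentsWithStats(m)
i=1+np.argmax(st[1:,4]);print(ce[i],st[i],onz(w,ce[i]/[512,384],.06))
print([(round(r['score'],2),np.array(r['point'])*[512,384],onz(w,r['point'],0)) for r in place_of('jar','wrist')[:5]])
rem([.597,-.197,.038],Rl(8),True)
E
```

```text
clock: 19.62
position: [0.5954, -0.1954, 0.1677]
ee_rot: [-1.962, -2.314, -0.14]
force: [1.2, 0.4, -1.2]
width: 1.0
gripper_force: 0.0
[257.234 205.508] [ 231  179   54   54 2297] [ 0.595 -0.196  0.06 ]
[(0.68, array([253.594, 194.803]), array([ 0.591, -0.197,  0.   ])), (0.68, array([289.485, 274.214]), array([ 0.647, -0.282,  0.   ])), (0.56, array([255.283, 105.6  ]), array([ 0.578, -0.102,  0.   ])), (0.56, array([153.6  , 151.296]), array([ 0.477, -0.167,  0.   ]))]
t 19.7167 tcp [ 0.593 -0.198  0.167] loc [-0.558  0.033  0.167] F [-0.421 -1.097  1.031] w 1.0018954318340274 gf 0.0
turn deg/4 [ 0.025  0.016 -0.15 ]
shift/20mm now axes [-0.855  0.181  7.351]  target axes [-0.866  0.185  7.35 ]
```

View pics/w3.png

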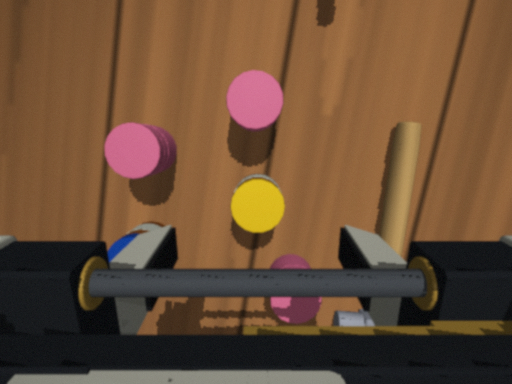

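The yellow jar sits centred at (257,205) px with the fingers' line clear of the pink jars, the blue one and the hammer. Descending and gripping.

```bash
python3 -m handwheel '[[-0.85,0.12,0.5,0,0,0],[0,0,0.95,0,0,0],[0,0,1,0,0,0],[0,0,1,0,0,0],[0,0,1,0,0,0],[0,0,1,0,0,0],[0,0,1,0,0,0],[0,0,0.9,0,0,0]]' 1
python3 -m handwheel '[[0,0,0,0,0,0],[0,0,0,0,0,0]]'
python3 -c "
from plan import *
rem([.596,-.197,.038],Rl(8),True)"
python3 -m handwheel '[[0,0,0,0,0,0],[0,0,0,0,0,0],[0,0,0,0,0,0],[0,0,0,0,0,0],[0,0,0,0,0,0],[0,0,0,0,0,0],[0,0,0,0,0,0],[0,0,0,0,0,0]]' 0.3 20
```

```text
clock: 20.38
position: [0.5982, -0.1895, 0.019]
ee_rot: [-1.961, -2.314, -0.141]
force: [-0.6, -0.6, 0.2]
width: 0.999
gripper_force: 0.0
clock: 20.55
position: [0.5978, -0.1897, 0.0198]
ee_rot: [-1.96, -2.313, -0.139]
force: [-0.2, 0.2, 0.2]
width: 0.999
gripper_force: 0.0
t 20.55 tcp [ 0.598 -0.19   0.02 ] loc [-0.55   0.028  0.02 ] F [-0.227  0.172  0.151] w 0.9987232019146496 gf 0.0
turn deg/4 [ 0.028 -0.012 -0.063]
shift/20mm now axes [-0.214 -0.148  0.002]  target axes [-0.214 -0.149  0.002]
clock: 21.22
position: [0.5977, -0.1905, 0.0203]
ee_rot: [-1.962, -2.314, -0.14]
force: [-2.3, 0.5, 2.8]
width: 0.539
gripper_force: 20.0
```

```bash
python3 -m handwheel '[[0,0,-0.3,0,0,0],[0,0,-0.6,0,0,0],[0,0,-1,0,0,0],[0,0,-1,0,0,0],[0,0,-1,0,0,0],[0,0,-1,0,0,0],[0,0,-1,0,0,0],[0,0,-1,0,0,0]]'
python3 -m handwheel '[[0,0,-0.7,0,0,0],[0,0,0,0,0,0]]'
python3 -c "
from plan import *
rem(cab(-.230,-.044,.17),Rl(8),True)"
```

```text
clock: 21.88
position: [0.6007, -0.2098, 0.1588]
ee_rot: [-1.962, -2.314, -0.14]
force: [0.5, -0.2, -1.3]
width: 0.541
gripper_force: 20.0
clock: 22.05
position: [0.6022, -0.213, 0.1743]
ee_rot: [-1.965, -2.317, -0.142]
force: [0.0, -0.1, -2.2]
width: 0.539
gripper_force: 20.0
t 22.05 tcp [ 0.602 -0.213  0.174] loc [-0.574  0.027  0.174] F [ 0.008 -0.1   -2.206] w 0.5387547866998168 gf 19.999264106154442
turn deg/4 [ 0.109  0.044 -0.07 ]
shift/20mm now axes [17.039  3.457  3.534]  target axes [17.009  3.567  3.56 ]
```

```bash
python3 -m handwheel '[[0.5,0.1,0.1,0,0,0],[0.95,0.2,0.2,0,0,0],[0.95,0.2,0.2,0,0,0],[0.95,0.2,0.2,0,0,0],[0.95,0.2,0.2,0,0,0],[0.95,0.2,0.2,0,0,0],[0.95,0.2,0.2,0,0,0],[0.95,0.2,0.2,0,0,0]]'
python3 -m handwheel '[[0.95,0.2,0.2,0,0,0],[0.95,0.2,0.2,0,0,0],[0.95,0.2,0.2,0,0,0],[0.95,0.2,0.2,0,0,0],[0.95,0.2,0.2,0,0,0],[0.95,0.2,0.2,0,0,0],[0.95,0.2,0.2,0,0,0],[0.5,0.1,0.1,0,0,0]]'
python3 -m handwheel '[[0.7,0.1,0.1,0,0,0],[0.7,0.1,0.1,0,0,0],[0.4,0.1,0.1,0,0,0],[0,0,0,0,0,0],[0,0,0,0,0,0]]'
python3 - <<'E'
from plan import *
rem(cab(-.230,-.044,.068),Rl(8),True)
w=get_image('wrist');t=get_image('top');d=get_image('side')
for n,c in(('top',t),('side',d),('wrist',w)):
    print('floor',n,[(round(r['score'],2),loc(onz(c,r['point'],.03))) for r in place_of('drawer_floor',n)[:2]],'pull',[(round(r['score'],2),loc(onz(c,r['point'],.06))) for r in place_of('drawer_pull',n)[:2]])
    print('knob',[(round(r['score'],2),loc(onz(c,r['point'],.078))) for r in place_of('bolt_knob',n)[:2]])
save('w4.png',np.hstack([w['image'],d['image'][150:342,150:406].repeat(2,0).repeat(2,1)[:384,:288]]))
E
```

```text
clock: 22.72
position: [0.6058, -0.0599, 0.1592]
ee_rot: [-1.959, -2.313, -0.138]
force: [0.2, -0.4, -1.8]
width: 0.543
gripper_force: 20.0
clock: 23.38
position: [0.6111, 0.0906, 0.1492]
ee_rot: [-1.955, -2.315, -0.138]
force: [0.4, 1.6, -2.7]
width: 0.541
gripper_force: 20.0
clock: 23.8
position: [0.6124, 0.1231, 0.1501]
ee_rot: [-1.961, -2.315, -0.139]
force: [-0.3, -0.4, -2.6]
width: 0.537
gripper_force: 20.0
t 23.8 tcp [0.612 0.123 0.15 ] loc [-0.245 -0.039  0.15 ] F [-0.297 -0.366 -2.554] w 0.536961162867496 gf 19.99914452433586
turn deg/4 [ 0.044  0.009 -0.061]
shift/20mm now axes [0.154 0.211 5.118]  target axes [0.149 0.227 5.118]
floor top [] pull [(0.82, array([-0.327, -0.05 ,  0.06 ]))]
knob [(0.46, array([-0.148,  0.117,  0.078]))]
floor side [(0.88, array([-0.236, -0.047,  0.03 ])), (0.71, array([-0.281, -0.03 ,  0.03 ]))] pull []
knob [(0.47, array([-0.161,  0.12 ,  0.078]))]
floor wrist [(0.67, array([-0.238, -0.043,  0.03 ]))] pull []
knob [(0.61, array([-0.157,  0.119,  0.078]))]
```

View pics/w4.png

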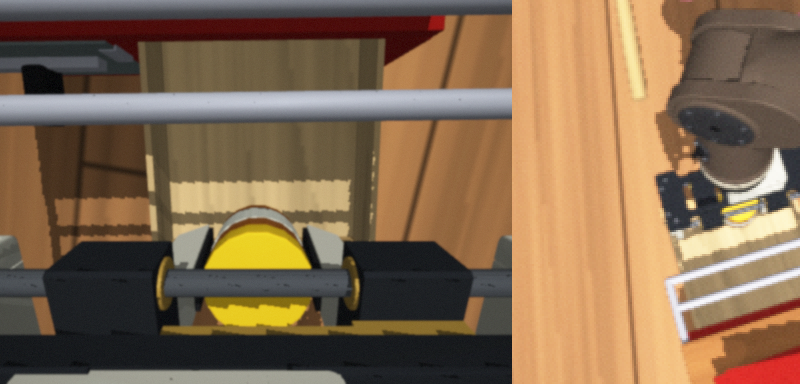

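The jar hangs over the drawer, midway between the side walls (150 and 375 px), with rods and front wall clear. Lowering it now.

```bash
python3 -m handwheel '[[0.1,0.2,0.7,0,0,0],[0,0,0.8,0,0,0],[0,0,0.8,0,0,0],[0,0,0.7,0,0,0],[0,0,0.6,0,0,0],[0,0,0.5,0,0,0],[0,0,0.3,0,0,0],[0,0,0,0,0,0]]'
python3 -m handwheel '[[0,0,0.2,0,0,0],[0,0,0.1,0,0,0],[0,0,0.1,0,0,0],[0,0,0,0,0,0]]'
python3 -c "
from plan import *
rem(cab(-.230,-.044,.069),Rl(8),True)"
```

```text
clock: 25.07
position: [0.6136, 0.1381, 0.062]
ee_rot: [-1.961, -2.313, -0.138]
force: [-0.1, 0.5, -2.4]
width: 0.536
gripper_force: 20.0
clock: 25.4
position: [0.6142, 0.139, 0.0555]
ee_rot: [-1.961, -2.314, -0.14]
force: [-0.0, -0.6, -2.1]
width: 0.539
gripper_force: 20.0
t 25.4 tcp [0.614 0.139 0.056] loc [-0.229 -0.044  0.056] F [-0.014 -0.554 -2.121] w 0.5387114852603382 gf 19.99923750758171
turn deg/4 [ 0.05   0.    -0.066]
shift/20mm now axes [0.052 0.003 0.277]  target axes [0.052 0.004 0.277]
```

```bash
python3 -m handwheel '[[0,0,0.1,0,0,0],[0,0,0.1,0,0,0],[0,0,0,0,0,0],[0,0,0.05,0,0,0],[0,0,0,0,0,0],[0,0,0,0,0,0]]'
python3 -m handwheel '[[0,0,0.05,0,0,0],[0,0,0,0,0,0]]'
```

```text
clock: 25.9
position: [0.6141, 0.1397, 0.0505]
ee_rot: [-1.962, -2.314, -0.14]
force: [-0.0, 0.6, -2.3]
width: 0.544
gripper_force: 20.0
clock: 26.07
position: [0.6142, 0.1397, 0.0503]
ee_rot: [-1.962, -2.314, -0.141]
force: [-1.4, 0.3, 5.1]
width: 0.544
gripper_force: 20.0
```

Contact (+5 N, at the expected height). Opening and withdrawing.

```bash
python3 -m handwheel '[[0,0,0,0,0,0],[0,0,0,0,0,0],[0,0,0,0,0,0],[0,0,0,0,0,0],[0,0,0,0,0,0],[0,0,0,0,0,0]]' 0.85
python3 -m handwheel '[[0,0,-0.3,0,0,0],[0,0,-0.5,0,0,0],[0,0,-0.7,0,0,0],[0,0,-1,0,0,0],[0,0,-1,0,0,0],[0,0,-1,0,0,0],[0,0,-1,0,0,0],[0,0,-1,0,0,0]]'
python3 -m handwheel '[[-1,0,0,0,0,0],[-1,0,0,0,0,0],[-1,0,0,0,0,0],[-1,0,0,0,0,0],[-1,0,0,0,0,0],[-1,0,0,0,0,0],[0,0,-0.5,0,0,0],[0,0,0,0,0,0]]'
python3 - <<'E'
from plan import *
rem()
w=get_image('wrist');save('w5.png',w['image'])
m=cv2.inRange(cv2.cvtColor(w['image'],cv2.COLOR_RGB2HSV),(22,150,100),(34,255,255));N,l,st,ce=cv2.connectedComponentsWithStats(m)
i=1+np.argmax(st[1:,4]);print(ce[i],st[i],loc(onz(w,ce[i]/[512,384],.09)))
for n,z in(('drawer_floor',.03),('drawer_pull',.06),('bolt_knob',.078)):print(n,[(round(r['score'],2),loc(onz(w,r['point'],z))) for r in place_of(n,'wrist')[:2]])
E
```

```text
clock: 26.57
position: [0.6141, 0.1398, 0.0495]
ee_rot: [-1.962, -2.314, -0.14]
force: [0.3, 0.8, -1.3]
width: 0.847
gripper_force: 0.0
clock: 27.23
position: [0.6169, 0.1211, 0.1809]
ee_rot: [-1.963, -2.314, -0.142]
force: [0.9, -0.4, -0.4]
width: 0.848
gripper_force: 0.0
clock: 27.9
position: [0.6372, 0.0008, 0.1743]
ee_rot: [-1.967, -2.313, -0.142]
force: [-0.1, -0.1, 0.2]
width: 0.85
gripper_force: 0.0
t 27.9 tcp [0.637 0.001 0.174] loc [-0.369 -0.043  0.174] F [-0.121 -0.11   0.196] w 0.8501066950760607 gf 0.0
[256.223  38.738] [ 224    4   66   70 3513] [-0.234 -0.044  0.09 ]
drawer_floor []
drawer_pull [(0.59, array([-0.326, -0.044,  0.06 ]))]
bolt_knob []
```

View pics/w5.png

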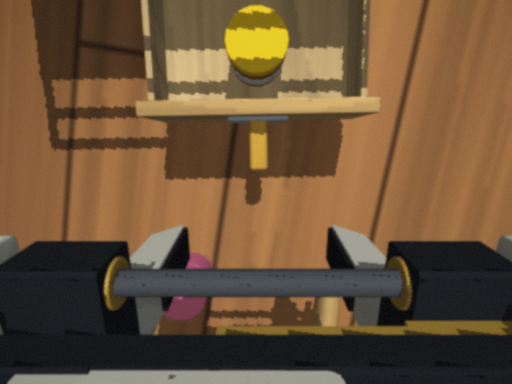

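The jar stands upright at (256,40) px, mid-drawer. The pull sits at local −0.326, so the drawer is still fully out, and the robot touches nothing.

```bash
python3 -c "
from cell import sign_off
print(sign_off())"
```

```text
the job is handed in; nothing more can be done
None
```

The job is handed in at about 28 s of the 72 s allowed: bolt slid back to its stop, drawer fully out, and the yellow-capped jar standing upright on the drawer floor with the gripper clear; no verdict was returned, and I saw no contact with the blue-capped jar, book or hammer, though I did not re-measure them at the end.

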